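# Tap the dust caps onto three valve stems, shortest first

## Task

Tap the brass dust caps down onto the three capped valve stems that stand in steel blocks: first the shortest stem, then the middle one, then the tallest. Press each lightly from above with your fingertips until its cap has sunk by about half of its 12 mm travel or more, without ramming it against its stop: a few newtons are enough, and never more than 25. Do not lift or tip the blocks or shift them by more than a centimetre, and leave everything else on the counter where it is.

Things in the scene. Friction and masses are not known exactly. Their poses are not given: they have to be found in the camera images.
- block_short: loose dark steel block, 64 x 64 x 22 mm, about 0.75 kg, standing flat on the counter with the short one of the three capped black rubber valve stems upright in its centre (overall height with the cap up 65 mm; the three are 65, 90 and 115 mm and otherwise alike). Origin: centre of the block's underside, z up
- block_middle: loose dark steel block, 64 x 64 x 22 mm, about 0.75 kg, standing flat on the counter with the middle one of the three capped black rubber valve stems upright in its centre (overall height with the cap up 90 mm; the three are 65, 90 and 115 mm and otherwise alike). Origin: centre of the block's underside, z up
- block_tall: loose dark steel block, 64 x 64 x 22 mm, about 0.75 kg, standing flat on the counter with the tall one of the three capped black rubber valve stems upright in its centre (overall height with the cap up 115 mm; the three are 65, 90 and 115 mm and otherwise alike). Origin: centre of the block's underside, z up
- cap_short_top (a point): centre of the flat top of the brass dust cap on the short stem (cap 18 mm across with a flat top 14 mm across, 20 mm high); it is straight above the block's origin, 65 mm up when the cap joint is 0, and sinks with the cap
- cap_middle_top (a point): centre of the flat top of the brass dust cap on the middle stem (cap 18 mm across with a flat top 14 mm across, 20 mm high); it is straight above the block's origin, 90 mm up when the cap joint is 0, and sinks with the cap
- cap_tall_top (a point): centre of the flat top of the brass dust cap on the tall stem (cap 18 mm across with a flat top 14 mm across, 20 mm high); it is straight above the block's origin, 115 mm up when the cap joint is 0, and sinks with the cap
- cap_short (a joint): how far this cap has been pressed down onto its stem, in m: 0 = fully up, 0.012 = hard against the stop; starts between 0 and 0.002. It is a stiff push fit that stays where it is left: it gives at about 3.5 N, rising evenly to about 6 N just before the stop. Half way (0.006) counts as on
- cap_middle (a joint): how far this cap has been pressed down onto its stem, in m: 0 = fully up, 0.012 = hard against the stop; starts between 0 and 0.002. It is a stiff push fit that stays where it is left: it gives at about 3.5 N, rising evenly to about 6 N just before the stop. Half way (0.006) counts as on
- cap_tall (a joint): how far this cap has been pressed down onto its stem, in m: 0 = fully up, 0.012 = hard against the stop; starts between 0 and 0.002. It is a stiff push fit that stays where it is left: it gives at about 3.5 N, rising evenly to about 6 N just before the stop. Half way (0.006) counts as on
- spare_stem: spare valve stem without a cap, about 55 mm high, black rubber with a bare brass end, standing upright on a round 44 mm steel washer foot; may stand in line with the blocks. Leave alone. Origin: centre of its underside
- core_tin: open round tin of brass valve cores, 84 mm across, 50 mm high. Leave alone. Origin: centre of its underside
- tyre_lever: flat steel tyre lever lying down, about 340 mm long along its own x (x from -166 to +175 mm of the origin), up to 24 mm wide, 12 mm high. Leave alone
- weight_hammer: wheel weight hammer lying down, wooden handle, chipped red head, about 270 mm long along its own x (head at +x, head 125 mm across, 28 mm high). Leave alone
- core_tool: small screwdriver-shaped valve core tool lying down, about 120 mm long, under 35 mm high. Leave alone
- grommet_jar: closed glass jar, 60 mm across, 80 mm high. Leave alone. Origin: centre of its underside
- rim_nut: brass ring nut lying flat, 28 mm across, 10 mm high. Leave alone
Things that resemble listed ones, but are neither listed nor needed, are in the scene too. What is shaped like the block_short but brown or turquoise is not meant.

How it is judged:
By the outcome, as a careful person would: the job done as asked, in the order asked, and still so for the second after the job is handed in, with the robot touching nothing.
It also fails if it takes over 45 s, if anything falls off the work surface, if the arm or the gripper's body presses on something with over 40 N, if the wrist force passes 120 N, or if a joint passes its speed limit or range.

## Robot

A 7-joint arm with a two-finger parallel gripper is mounted at the origin on the work surface. World frame = base frame: x ahead of the robot, y to its left, z up, the work surface at z = 0. Lengths are in m, angles in degrees, forces in N, time in s.
With the tool pointing down it reaches from about 0.35 to 0.9 m from the base axis. Payload 8.1 kg.
Tool frame: the origin (TCP) lies on the mounting face of the last link; the fingertips stand 178 mm ahead of it and the grasp point (between the pads) lies 159 mm ahead of it; z points along the fingers, y is the line along which they close (so a half turn about z gives the same grasp; the last joint's range is limited). The gripper opens to 92 mm and grips with 3 to 60 N. Pads are 19 mm wide; open, the fingers measure 130 mm over their backs; the gripper's body (75 mm by 190 mm) begins 47 mm behind the grasp point.
Start: joints at [62.876, 24.895, 1.432, 90.138, -0.665, 64.973, -4.303], TCP at [0.226, -0.583, 0.405] pointing down, gripper open.
Joint ranges: [-149.89, 149.89], [-25.12, 119.58], [-72.63, 75.52], [4.76, 147.25], [-75.54, 255.54], [6.69, 114.76], [-157.13, 157.13]. Speed limits (degrees/s): [127.2, 127.2, 172.46, 172.46, 180, 180, 180].

## Interface

Orientations are given as a 3x3 rotation matrix whose columns are the frame's x, y, z axes.
In Python, from station import robot gives the robot as it stands.
- The arm moves only by the tool jog_arm, never from a script. Its arguments are lists of equal length, an entry for each row: "offset": the shift along the tool's x, y, z in cm, a list of three; "angular": the turn, a rotation vector about the tool's x, y, z in degrees, a list of three; "hand": the opening, from -1 (shut) to 1 (fully open). In form: {"offset": [[tx, ty, tz], ...], "angular": [[wx, wy, wz], ...], "hand": [hand, ...]}. A call has 1 to 20 rows; each row shifts and turns the commanded pose from where the row before left it, along the tool's axes as they then stand; what a row does not reach is not made up. A row lasts 1/12 s, in which the tool goes at most 41.7 mm and 7.16 degrees, less where a joint would pass 70% of its speed; a pose out of reach is approached as far as the arm can. A call is refused whole if a number of a shift passes 4.17 or a number of a turn 7.16, either way. A call with a gripper value outside its range is refused whole. The fingers move at their own pace and stop on an object; "grip_force" is the grip in N (left out, the last holds). Time passes only in rows, so rows that do not move let the fingers close. It gives the time, the measured TCP pose, the force, the opening and the grip force at its end, in the units of the state.
- robot.state(): the state, without advancing time (a new reading comes with each control period).
- robot.read_camera(name): name is "scene" or "top"; returns a dict with "image" (480x640x3 uint8, red, green, blue), "depth" (480x640 float32, m along the optical axis (not along the pixel's ray), 0 where there is no reading), "fx", "fy", "cx", "cy" (pixels), "k1" (the pictures are not rectified: a ray, as slopes to the right and down, at radius r is drawn at 1 + k1 r^2 times it, then the intrinsics apply), "R" (3x3) and "t" (3): a world point X has camera coordinates R X + t. Camera axes: x right, y down, z forward; pixel columns grow to the right and rows downward; lengths in m; the calibration is good to about 2 mm. A picture is of the moment at which its call begins.
- robot.finish_job(): hands the job in; it is judged then, once.
The state is a dict: "t": time; "q": joint angles; "joint_velocities": joint speeds; "joint_efforts": joint torques, N m; "tcp_pos": TCP position; "orientation": TCP orientation; "force": force on the tool from outside, world axes, zero at the start; "moment": the same for the moment, N m; "width": finger opening in m; "gripper_force": force on a finger pad.
Only numpy, scipy, OpenCV 4.12 (cv2) and the standard library are available. Lean on these libraries where they do the work, as an engineer would, in place of code of your own. Each camera call takes 0.05 s, during which the arm holds its last target. There are 200 camera calls.

## Working session

There is one attempt and no reset: what is moved stays moved. The work goes in short steps, Python scripts to look and compute and a tool call to move; the robot and the scene stay as the last step left them, time stands still between calls to the robot, and variables do not carry over. Pictures are saved under pics/ and viewed, at most 10 in all, crops included, and the job is handed in when it is done.

Besides the shell and the picture viewer there is one more tool, called after "Emit:" by a JSON object that holds its "fn" and its "kwargs". jog_arm: Moves the arm, as the interface text tells. Its arguments: {"type":"object","properties":{"offset":{"type":"array"},"angular":{"type":"array"},"hand":{"type":"array"},"grip_force":{"type":"number"}},"required":["offset","angular","hand"]}

```bash
mkdir -p pics
cat > h.py <<'E'
import numpy as np, cv2
from station import robot
def cap(n):
    c=robot.read_camera(n); np.savez(f'{n}.npz',**c); return c
def ray(c,u,v):
    x=(u-c['cx'])/c['fx'];y=(v-c['cy'])/c['fy'];rd=np.hypot(x,y);r=rd
    for _ in range(20): r=rd/(1+c['k1']*r*r)
    s=r/rd if rd>0 else 1
    return np.array([x*s,y*s,1.])
def world(c,u,v,d): return c['R'].T@(ray(c,u,v)*d-c['t'])
def plane(c,u,v,z):
    R,t=c['R'],c['t'];o=-R.T@t;d=R.T@ray(c,u,v);return o+d*(z-o[2])/d[2]
E
python3 - <<'E'
from h import *
for n in('top','scene'):
    c=cap(n);cv2.imwrite(f'pics/{n}0.png',c['image'][:,:,::-1]);print(n,-c['R'].T@c['t'],c['k1'],c['fx'])
s=robot.state();print(s)
E
```

```text
top [0.34377395 0.08028348 1.14832603] -0.11164005682939791 595.7817218364299
scene [ 1.34466109 -0.33143385  0.68305745] 0.014157780921692585 512.8735201077242
{'t': 0.1, 'q': array([62.87572333, 24.93122047,  1.42902896, 90.18336273, -0.66505524,
       64.97257586, -4.30326965]), 'joint_velocities': array([-0.05600418, -0.06517539, -0.01048053, -0.17564729,  0.02221329,
        0.07312219, -0.03330375]), 'joint_efforts': array([ 2.42380564e-03, -6.69128966e+01,  9.87920836e-01, -3.15145862e+01,
       -6.04832615e-02,  3.74806754e-02,  7.57071393e-05]), 'tcp_pos': array([ 0.22639438, -0.58233446,  0.40403988]), 'orientation': array([[ 9.32052727e-01,  3.62322176e-01, -5.95258072e-04],
       [ 3.62322649e-01, -9.32051907e-01,  1.24105622e-03],
       [-1.05149233e-04, -1.37240531e-03, -9.99999053e-01]]), 'force': array([-0.21429541,  0.62685811,  0.04584434]), 'moment': array([-0.02313081,  0.03701376, -0.02046434]), 'gripper_force': 0.0, 'width': 0.09168025187660434}
```

View pics/top0.png

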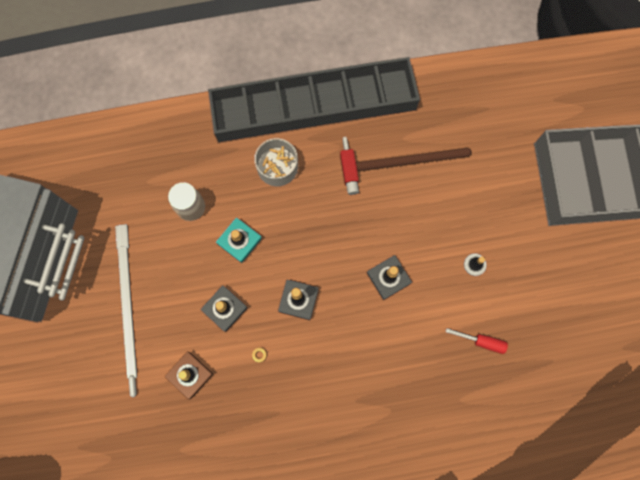

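View pics/scene0.png

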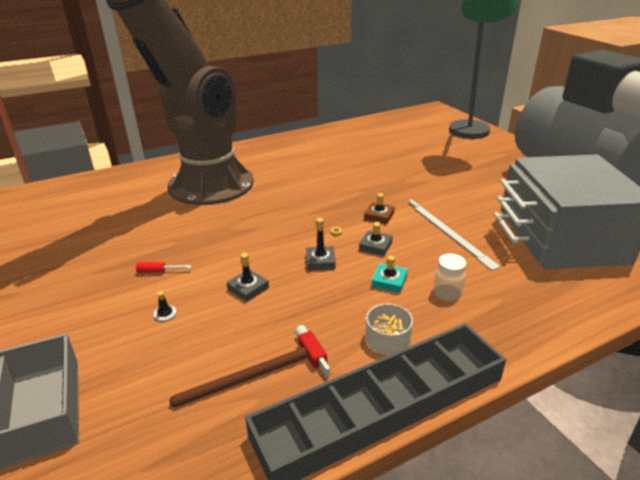

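The top view shows dark blocks at (224,307), (298,299) and (390,276). In the scene view these are short (376,237), tall (320,245) and middle (247,280). Lookalikes are brown (188,375), turquoise (239,239) and the spare stem (476,264), all in top-view pixels. I'll choose the three dark blocks.

Run:
```python
from h import *
T=dict(np.load('top.npz'));S=dict(np.load('scene.npz'))
def blobs(c,boxes):
    hsv=cv2.cvtColor(c['image'],cv2.COLOR_RGB2HSV);out={}
    for k,(u,v,h) in boxes.items():
        sub=hsv[v-h:v+h,u-h:u+h]
        m=((sub[...,1]>110)&(sub[...,2]>90)&(sub[...,0]>10)&(sub[...,0]<32)).astype(np.uint8)
        n,l,st,ce=cv2.connectedComponentsWithStats(m)
        i=min(range(1,n),key=lambda i:np.hypot(*(ce[i]-h))-0.0*st[i,4])
        out[k]=(ce[i]+[u-h,v-h],st[i])
    return out
H=dict(short=.065,tall=.115,middle=.09)
tb=blobs(T,dict(short=(222,306,10),tall=(297,295,10),middle=(391,271,10)))
sb=blobs(S,dict(short=(376,228,10),tall=(320,224,11),middle=(245,260,11)))
def tri(a,b):
    A=[];B=[]
    for c,p in((T,a),(S,b)):
        o=-c['R'].T@c['t'];d=c['R'].T@ray(c,*p);d/=np.linalg.norm(d);P=np.eye(3)-np.outer(d,d);A.append(P);B.append(P@o)
    x=np.linalg.lstsq(np.vstack(A),np.hstack(B),rcond=None)[0];return x,np.linalg.norm(np.vstack(A)@x-np.hstack(B))
# block by dark mask in top: depth of the top
for k in H:
    a,b=tb[k][0],sb[k][0]
    u,v=a.round().astype(int);d=np.median(T['depth'][v-1:v+2,u-1:u+2])
    print(k,a,tb[k][1],b,sb[k][1]);print('  plane',plane(T,*a,H[k]-.003),'tri cap centre',tri(a,b),'depth',world(T,*a,d))
def crop(c,u,v,w,h):return cv2.resize(c['image'][v-h:v+h,u-w:u+w,::-1],None,fx=4,fy=4,interpolation=cv2.INTER_CUBIC)
cv2.imwrite('pics/crop.png',np.vstack([crop(T,310,290,100,35),crop(S,310,245,100,38)]))
```

```text
short [220.43820225 306.16853933] [ 4  5 10 11 89] [375.37554585 226.68122271] [  0   2  20  15 229]
  plane [0.50531885 0.24016922 0.062     ] tri cap centre (array([0.50615805, 0.24097457, 0.05616685]), np.float64(8.350138520890306e-05)) depth [0.50516166 0.24001364 0.06305705]
tall [295.94 293.3 ] [  4   3  11  12 100] [319.47516199 223.09719222] [  0   0  22  22 463]
  plane [0.49745683 0.09861641 0.112     ] tri cap centre (array([0.49883478, 0.09915626, 0.1039504 ]), np.float64(0.0006176619094151682)) depth [0.49710921 0.09857494 0.11434405]
middle [392.50943396 271.56603774] [  6   5  12  12 106] [244.43231441 258.99126638] [  0   0  22  22 458]
  plane [ 0.50965162 -0.07963944  0.087     ] tri cap centre (array([ 0.51120979, -0.08049655,  0.07811016]), np.float64(0.0007199573124747375)) depth [ 0.50913959 -0.07914578  0.09027615]
```

View pics/crop.png

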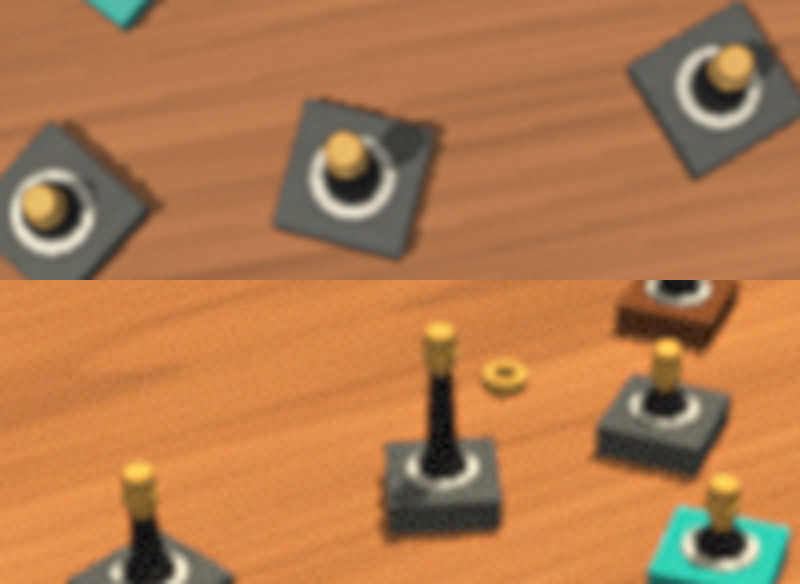

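The crop confirms the choice: short is the left dark block (tile pixels ~45,205), tall the centre one (345,155), middle the right one (733,65). The brown and turquoise blocks are separate from these. The measured cap heights of 63, 114 and 90 mm fit the description.

I'll move above the short stem with the fingers shut.

Emit:
{"fn": "jog_arm", "kwargs": {"offset": [[1, -1.2, 0], [2, -2.4, 0], [2, -2.4, 0], [2, -2.4, 0], [2, -2.4, 0], [2, -2.4, 0], [2, -2.4, 0], [2, -2.4, 0], [2, -2.4, 0], [2, -2.4, 0], [2, -2.4, 0], [2, -2.4, 0], [2, -2.4, 0], [2, -2.4, 0], [2, -2.4, 0], [2, -2.4, 0], [2, -2.4, 0], [2, -2.4, 0], [2, -2.4, 0], [2, -2.4, 0]], "angular": [[0, 0, 0], [0, 0, 0], [0, 0, 0], [0, 0, 0], [0, 0, 0], [0, 0, 0], [0, 0, 0], [0, 0, 0], [0, 0, 0], [0, 0, 0], [0, 0, 0], [0, 0, 0], [0, 0, 0], [0, 0, 0], [0, 0, 0], [0, 0, 0], [0, 0, 0], [0, 0, 0], [0, 0, 0], [0, 0, 0]], "hand": [-1, -1, -1, -1, -1, -1, -1, -1, -1, -1, -1, -1, -1, -1, -1, -1, -1, -1, -1, -1], "grip_force": 10}}

```text
t: 1.77
tcp_pos: [0.4204, -0.0036, 0.4047]
orientation: [[0.932, 0.362, -0.0], [0.362, -0.932, -0.0], [-0.0, 0.0, -1.0]]
force: [0.3, -0.2, 0.2]
width: 0.0001
gripper_force: 0.0
```

Emit:
{"fn": "jog_arm", "kwargs": {"offset": [[2, -2.4, 0], [2, -2.4, 0], [2, -2.4, 0], [2, -2.4, 0], [2, -2.4, 0], [2, -2.4, 0], [2, -2.4, 0.5], [1.5, -1.8, 1.5], [0.8, -0.9, 2], [0.5, -0.3, 2], [0, 0, 2], [0, 0, 2], [0, 0, 1], [0, 0, 0], [0, 0, 0], [0, 0, 0]], "angular": [[0, 0, 0], [0, 0, 0], [0, 0, 0], [0, 0, 0], [0, 0, 0], [0, 0, 0], [0, 0, 0], [0, 0, 0], [0, 0, 0], [0, 0, 0], [0, 0, 0], [0, 0, 0], [0, 0, 0], [0, 0, 0], [0, 0, 0], [0, 0, 0]], "hand": [-1, -1, -1, -1, -1, -1, -1, -1, -1, -1, -1, -1, -1, -1, -1, -1]}}

```text
t: 3.1
tcp_pos: [0.5056, 0.2406, 0.2958]
orientation: [[0.932, 0.362, 0.001], [0.362, -0.932, 0.001], [0.001, -0.0, -1.0]]
force: [-0.2, -0.4, 0.5]
width: 0.0005
gripper_force: 0.0
```

Run:
```python
from h import *
s=robot.state();print(s['t'],s['tcp_pos'],s['q'],s['force'])
c=cap('scene');p=c['R']@(s['tcp_pos']-[0,0,.178])+c['t'];print(p[:2]/p[2]*c['fx']+[c['cx'],c['cy']])
cv2.imwrite('pics/s1.png',cv2.resize(c['image'][140:290,280:480,::-1],None,fx=4,fy=4,interpolation=cv2.INTER_CUBIC))
```

```text
3.1 [0.50562715 0.24056948 0.29581764] [ -10.8230852    28.40184128  -27.78135406  104.90277104   16.67420572
   50.65802569 -115.19033756] [-0.20860885 -0.41023251  0.50555703]
[376.28356533 203.32910083]
```

View pics/s1.png

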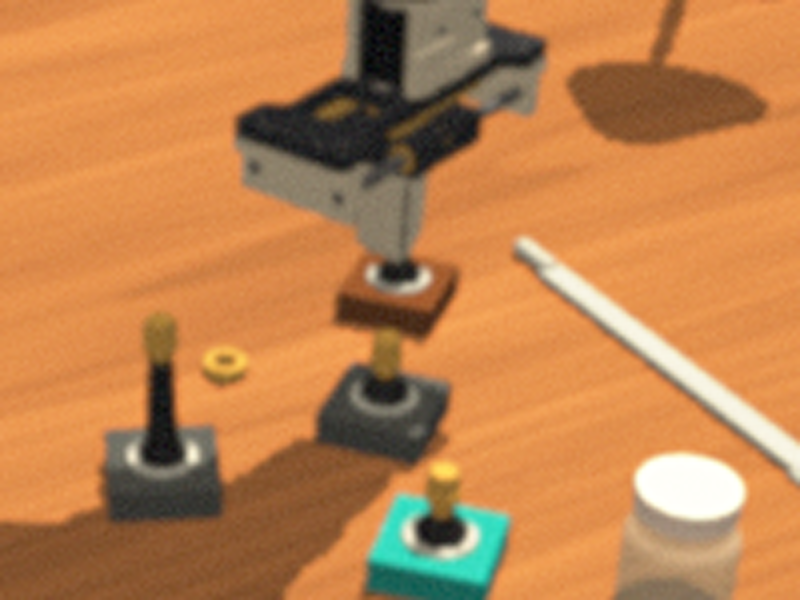

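The tip is at crop (390,255), directly over the short cap at (385,335). The brown block's stem is behind it and clear. I'll descend.

Emit:
{"fn": "jog_arm", "kwargs": {"offset": [[0, 0, 1], [0, 0, 1], [0, 0, 1], [0, 0, 0.8], [0, 0, 0.5], [0, 0, 0.2], [0, 0, 0.1], [0, 0, 0], [0, 0, 0]], "angular": [[0, 0, 0], [0, 0, 0], [0, 0, 0], [0, 0, 0], [0, 0, 0], [0, 0, 0], [0, 0, 0], [0, 0, 0], [0, 0, 0]], "hand": [-1, -1, -1, -1, -1, -1, -1, -1, -1]}}

```text
t: 3.9
tcp_pos: [0.5054, 0.2405, 0.249]
orientation: [[0.932, 0.362, 0.0], [0.362, -0.932, 0.0], [0.0, -0.0, -1.0]]
force: [0.1, -0.3, 0.0]
width: 0.0004
gripper_force: 0.0
```

Emit:
{"fn": "jog_arm", "kwargs": {"offset": [[0, 0, 0.1], [0, 0, 0.1], [0, 0, 0.1], [0, 0, 0.1], [0, 0, 0.1], [0, 0, 0.1], [0, 0, 0]], "angular": [[0, 0, 0], [0, 0, 0], [0, 0, 0], [0, 0, 0], [0, 0, 0], [0, 0, 0], [0, 0, 0]], "hand": [-1, -1, -1, -1, -1, -1, -1]}}

```text
t: 4.48
tcp_pos: [0.5053, 0.2403, 0.2425]
orientation: [[0.932, 0.362, -0.0], [0.362, -0.932, -0.0], [-0.0, 0.0, -1.0]]
force: [-0.0, 0.1, 0.0]
width: 0.0007
gripper_force: 0.0
```

Emit:
{"fn": "jog_arm", "kwargs": {"offset": [[0, 0, 0.1], [0, 0, 0.1], [0, 0, 0]], "angular": [[0, 0, 0], [0, 0, 0], [0, 0, 0]], "hand": [-1, -1, -1]}}

```text
t: 4.73
tcp_pos: [0.5053, 0.2404, 0.2407]
orientation: [[0.932, 0.362, 0.0], [0.362, -0.932, -0.0], [0.0, 0.0, -1.0]]
force: [-0.8, -0.6, 1.4]
width: 0.0006
gripper_force: 0.9
```

Emit:
{"fn": "jog_arm", "kwargs": {"offset": [[0, 0, 0.1], [0, 0, 0.1], [0, 0, 0]], "angular": [[0, 0, 0], [0, 0, 0], [0, 0, 0]], "hand": [-1, -1, -1]}}

```text
t: 4.98
tcp_pos: [0.5053, 0.2404, 0.2386]
orientation: [[0.932, 0.362, 0.0], [0.362, -0.932, -0.0], [0.0, 0.0, -1.0]]
force: [-1.0, -0.7, 1.9]
width: 0.0006
gripper_force: 1.2
```

Emit:
{"fn": "jog_arm", "kwargs": {"offset": [[0, 0, 0.1], [0, 0, 0.1], [0, 0, 0]], "angular": [[0, 0, 0], [0, 0, 0], [0, 0, 0]], "hand": [-1, -1, -1]}}

```text
t: 5.23
tcp_pos: [0.5053, 0.2404, 0.2366]
orientation: [[0.932, 0.362, 0.0], [0.362, -0.932, 0.0], [0.0, 0.0, -1.0]]
force: [-0.3, 0.2, 2.5]
width: 0.0002
gripper_force: 1.3
```

Run:
```python
from h import *
s=robot.state();print(s['tcp_pos'],s['force'],s['moment'])
c=cap('scene');a=cv2.resize(c['image'][185:260,330:430,::-1],None,fx=6,fy=6,interpolation=cv2.INTER_CUBIC)
cv2.imwrite('pics/s2.png',a)
```

```text
[0.50527714 0.24037598 0.23660229] [-0.26115246  0.17737122  2.51353494] [-0.04979347  0.13002484 -0.047615  ]
```

View pics/s2.png

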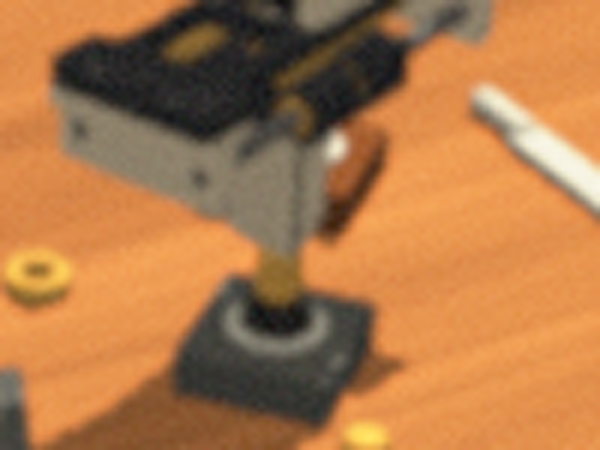

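The fingertip at crop (285,250) sits on the short cap, and the block is undisturbed. By height the cap has sunk about 6 mm, so I'll press slightly further for margin.

Emit:
{"fn": "jog_arm", "kwargs": {"offset": [[0, 0, 0.1], [0, 0, 0.1], [0, 0, 0.05], [0, 0, 0], [0, 0, 0]], "angular": [[0, 0, 0], [0, 0, 0], [0, 0, 0], [0, 0, 0], [0, 0, 0]], "hand": [-1, -1, -1, -1, -1]}}

```text
t: 5.7
tcp_pos: [0.5053, 0.2403, 0.2341]
orientation: [[0.932, 0.362, 0.0], [0.362, -0.932, -0.0], [0.0, 0.0, -1.0]]
force: [-1.7, -0.9, 3.5]
width: 0.0005
gripper_force: 1.6
```

Emit:
{"fn": "jog_arm", "kwargs": {"offset": [[0, 0, -0.5], [0, 0, -1.5], [0, 0, -2.5], [0, 0, -2.5], [0, 0, -2.5], [-0.4, 1.1, 0], [-0.9, 2.4, 0], [-0.9, 2.4, 0], [-0.9, 2.4, 0], [-0.9, 2.4, 0], [-0.9, 2.4, 0], [-0.9, 2.4, 0], [-0.9, 2.4, 0], [-0.9, 2.4, 0], [-0.9, 2.4, 0], [-0.9, 2.4, 0], [-0.9, 2.4, 0], [-0.8, 2.5, 0], [0, 0, 0], [0, 0, 0]], "angular": [[0, 0, 0], [0, 0, 0], [0, 0, 0], [0, 0, 0], [0, 0, 0], [0, 0, 0], [0, 0, 0], [0, 0, 0], [0, 0, 0], [0, 0, 0], [0, 0, 0], [0, 0, 0], [0, 0, 0], [0, 0, 0], [0, 0, 0], [0, 0, 0], [0, 0, 0], [0, 0, 0], [0, 0, 0], [0, 0, 0]], "hand": [-1, -1, -1, -1, -1, -1, -1, -1, -1, -1, -1, -1, -1, -1, -1, -1, -1, -1, -1, -1]}}

```text
t: 7.37
tcp_pos: [0.5102, -0.0813, 0.3289]
orientation: [[0.933, 0.359, -0.0], [0.359, -0.933, -0.0], [-0.001, 0.0, -1.0]]
force: [0.1, -0.1, -0.6]
width: 0.0005
gripper_force: 0.0
```

Run:
```python
from h import *
s=robot.state();print(s['t'],s['tcp_pos'],s['force'])
T0=dict(np.load('top.npz'));S0=dict(np.load('scene.npz'));c=cap('top');S=cap('scene')
for u in (219,220,221,222):
  print([ (round(float(world(k,u,306,k['depth'][306,u])[2]),4)) for k in (T0,c)])
f=lambda k:cv2.resize(k['image'][205:260,340:410,::-1],None,fx=5,fy=5,interpolation=cv2.INTER_CUBIC)
cv2.imwrite('pics/s3.png',np.vstack([np.hstack([f(S0),f(S)]),cv2.resize(S['image'][190:310,190:330,::-1],(700,300*2//2))[:,:]]))
```

```text
7.3667 [ 0.51023915 -0.08126857  0.32890653] [ 0.06490505 -0.09841321 -0.60732758]
[0.0605, 0.0543]
[0.0649, 0.0564]
[0.0645, 0.0612]
[0.0627, 0.058]
```

View pics/s3.png

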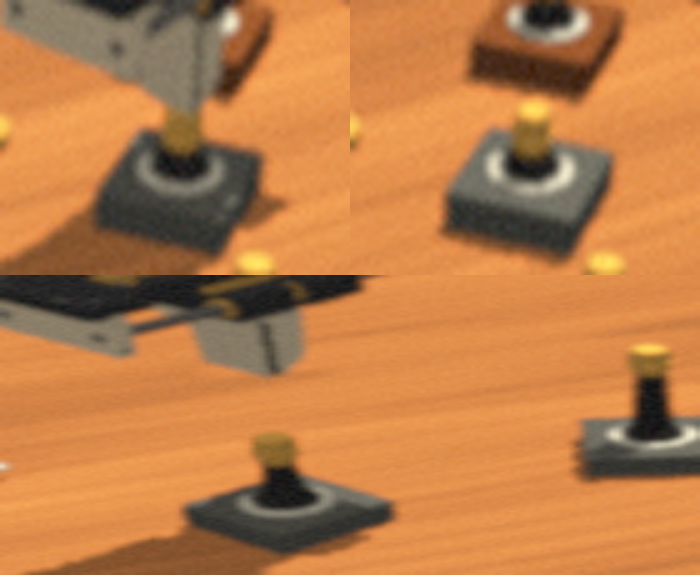

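The short cap is now clearly lower: its shaft is hidden down to the cap in the top-right tile at (533,130). Depth also dropped by about 6 mm. The tip at (270,365) is over the middle cap at (273,450), so I'll descend.

Emit:
{"fn": "jog_arm", "kwargs": {"offset": [[0, -0.1, 1], [0, 0, 1], [0, 0, 1], [0, 0, 1], [0, 0, 0.8], [0, 0, 0.4], [0, 0, 0.2], [0, 0, 0.1], [0, 0, 0.1], [0, 0, 0.1], [0, 0, 0]], "angular": [[0, 0, 0], [0, 0, 0], [0, 0, 0], [0, 0, 0], [0, 0, 0], [0, 0, 0], [0, 0, 0], [0, 0, 0], [0, 0, 0], [0, 0, 0], [0, 0, 0]], "hand": [-1, -1, -1, -1, -1, -1, -1, -1, -1, -1, -1]}}

```text
t: 8.38
tcp_pos: [0.5102, -0.0786, 0.2724]
orientation: [[0.932, 0.362, 0.001], [0.362, -0.932, -0.0], [0.0, 0.0, -1.0]]
force: [0.3, 0.3, -0.5]
width: 0.0008
gripper_force: 0.0
```

Emit:
{"fn": "jog_arm", "kwargs": {"offset": [[0, 0, 0.1], [0, 0, 0.1], [0, 0, 0.1], [0, 0, 0]], "angular": [[0, 0, 0], [0, 0, 0], [0, 0, 0], [0, 0, 0]], "hand": [-1, -1, -1, -1]}}

```text
t: 8.72
tcp_pos: [0.5101, -0.0786, 0.2691]
orientation: [[0.932, 0.362, -0.0], [0.362, -0.932, -0.0], [-0.0, 0.0, -1.0]]
force: [-0.6, -0.1, -0.7]
width: 0.0004
gripper_force: 0.0
```

Emit:
{"fn": "jog_arm", "kwargs": {"offset": [[0, 0, 0.1], [0, 0, 0.1], [0, 0, 0]], "angular": [[0, 0, 0], [0, 0, 0], [0, 0, 0]], "hand": [-1, -1, -1]}}

```text
t: 8.97
tcp_pos: [0.5101, -0.0785, 0.2672]
orientation: [[0.932, 0.362, 0.0], [0.362, -0.932, -0.0], [0.0, 0.0, -1.0]]
force: [-0.2, 0.0, -0.2]
width: 0.0005
gripper_force: 0.0
```

Emit:
{"fn": "jog_arm", "kwargs": {"offset": [[0, 0, 0.1], [0, 0, 0.1], [0, 0, 0]], "angular": [[0, 0, 0], [0, 0, 0], [0, 0, 0]], "hand": [-1, -1, -1]}}

```text
t: 9.22
tcp_pos: [0.5102, -0.0785, 0.2652]
orientation: [[0.932, 0.362, 0.0], [0.362, -0.932, -0.0], [0.0, 0.0, -1.0]]
force: [-0.3, 0.2, 2.1]
width: 0.0007
gripper_force: 0.9
```

Emit:
{"fn": "jog_arm", "kwargs": {"offset": [[0, 0, 0.1], [0, 0, 0.1], [0, 0, 0.1], [0, 0, 0.1], [0, 0, 0], [0, 0, 0]], "angular": [[0, 0, 0], [0, 0, 0], [0, 0, 0], [0, 0, 0], [0, 0, 0], [0, 0, 0]], "hand": [-1, -1, -1, -1, -1, -1]}}

```text
t: 9.72
tcp_pos: [0.5102, -0.0786, 0.2611]
orientation: [[0.932, 0.362, 0.0], [0.362, -0.932, 0.0], [0.0, -0.0, -1.0]]
force: [0.1, 0.6, 2.0]
width: 0.0009
gripper_force: 0.8
```

Emit:
{"fn": "jog_arm", "kwargs": {"offset": [[0, 0, 0.1], [0, 0, 0.1], [0, 0, 0], [0, 0, 0]], "angular": [[0, 0, 0], [0, 0, 0], [0, 0, 0], [0, 0, 0]], "hand": [-1, -1, -1, -1]}}

```text
t: 10.05
tcp_pos: [0.5102, -0.0786, 0.2591]
orientation: [[0.932, 0.362, 0.0], [0.362, -0.932, 0.0], [0.0, 0.0, -1.0]]
force: [0.1, -0.2, 1.4]
width: 0.0003
gripper_force: 1.1
```

Emit:
{"fn": "jog_arm", "kwargs": {"offset": [[0, 0, -0.5], [0, 0, -1.5], [0, 0, -2], [0, 0, -2], [0, 0, -2], [0.3, -1, 0], [0.6, -2, 0], [0.6, -2, 0], [0.6, -2, 0], [0.6, -2, 0], [0.6, -2, 0], [0.6, -2, 0], [0.6, -2, 0], [0.6, -1.4, 0], [0.2, -0.6, 0], [0, 0, 0], [0, 0, 0], [0, 0, 0], [0, 0, 0]], "angular": [[0, 0, 0], [0, 0, 0], [0, 0, 0], [0, 0, 0], [0, 0, 0], [0, 0, 0], [0, 0, 0], [0, 0, 0], [0, 0, 0], [0, 0, 0], [0, 0, 0], [0, 0, 0], [0, 0, 0], [0, 0, 0], [0, 0, 0], [0, 0, 0], [0, 0, 0], [0, 0, 0], [0, 0, 0]], "hand": [-1, -1, -1, -1, -1, -1, -1, -1, -1, -1, -1, -1, -1, -1, -1, -1, -1, -1, -1]}}

```text
t: 11.63
tcp_pos: [0.498, 0.0978, 0.339]
orientation: [[0.933, 0.36, -0.0], [0.36, -0.933, -0.001], [-0.001, 0.0, -1.0]]
force: [-0.0, 0.2, -0.5]
width: 0.0004
gripper_force: 0.0
```

Run:
```python
from h import *
s=robot.state();print(s['t'],s['tcp_pos'],s['force'])
S=cap('scene')
cv2.imwrite('pics/s4.png',cv2.resize(S['image'][175:310,200:400,::-1],None,fx=4,fy=4,interpolation=cv2.INTER_CUBIC))
```

```text
11.6333 [0.49803744 0.09782776 0.33902242] [-0.02257763  0.22696589 -0.4553964 ]
```

View pics/s4.png

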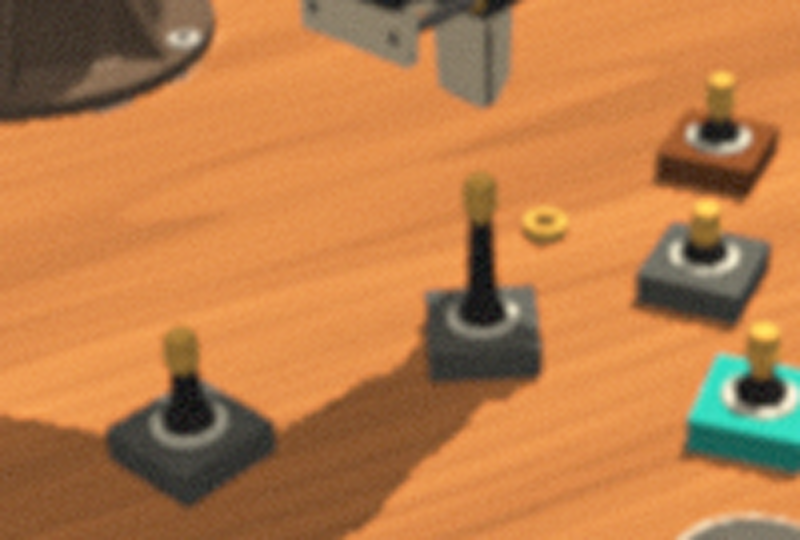

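The tip at (487,100) is over the tall cap at (480,190). The middle cap at (180,345) has sunk and its block is in place. Next I'll press the tall one.

Emit:
{"fn": "jog_arm", "kwargs": {"offset": [[0, 0, 1], [0, 0, 1], [0, 0, 0.9], [0, 0, 0.6], [0, 0, 0.3], [0, 0, 0.2], [0, 0, 0.1], [0, 0, 0.1], [0, 0, 0]], "angular": [[0, 0, 0], [0, 0, 0], [0, 0, 0], [0, 0, 0], [0, 0, 0], [0, 0, 0], [0, 0, 0], [0, 0, 0], [0, 0, 0]], "hand": [-1, -1, -1, -1, -1, -1, -1, -1, -1]}}

```text
t: 12.43
tcp_pos: [0.498, 0.0992, 0.2973]
orientation: [[0.932, 0.362, 0.0], [0.362, -0.932, 0.0], [0.0, 0.0, -1.0]]
force: [0.8, 0.1, -0.1]
width: 0.0002
gripper_force: 0.0
```

Emit:
{"fn": "jog_arm", "kwargs": {"offset": [[0, 0, 0.1], [0, 0, 0.1], [0, 0, 0.1], [0, 0, 0]], "angular": [[0, 0, 0], [0, 0, 0], [0, 0, 0], [0, 0, 0]], "hand": [-1, -1, -1, -1]}}

```text
t: 12.77
tcp_pos: [0.4979, 0.0991, 0.2941]
orientation: [[0.932, 0.362, -0.0], [0.362, -0.932, -0.0], [-0.0, 0.0, -1.0]]
force: [0.1, 0.4, 0.1]
width: 0.0002
gripper_force: 0.0
```

Emit:
{"fn": "jog_arm", "kwargs": {"offset": [[0, 0, 0.1], [0, 0, 0.1], [0, 0, 0]], "angular": [[0, 0, 0], [0, 0, 0], [0, 0, 0]], "hand": [-1, -1, -1]}}

```text
t: 13.02
tcp_pos: [0.4979, 0.0991, 0.292]
orientation: [[0.932, 0.362, -0.0], [0.362, -0.932, -0.0], [-0.0, 0.0, -1.0]]
force: [-0.2, -0.0, 0.0]
width: 0.0005
gripper_force: 0.0
```

Emit:
{"fn": "jog_arm", "kwargs": {"offset": [[0, 0, 0.1], [0, 0, 0.1], [0, 0, 0]], "angular": [[0, 0, 0], [0, 0, 0], [0, 0, 0]], "hand": [-1, -1, -1]}}

```text
t: 13.27
tcp_pos: [0.4979, 0.0991, 0.2902]
orientation: [[0.932, 0.362, 0.0], [0.362, -0.932, -0.0], [-0.0, 0.0, -1.0]]
force: [-1.2, 0.1, 1.5]
width: 0.0004
gripper_force: 0.9
```

Emit:
{"fn": "jog_arm", "kwargs": {"offset": [[0, 0, 0.1], [0, 0, 0.1], [0, 0, 0.1], [0, 0, 0.1], [0, 0, 0], [0, 0, 0]], "angular": [[0, 0, 0], [0, 0, 0], [0, 0, 0], [0, 0, 0], [0, 0, 0], [0, 0, 0]], "hand": [-1, -1, -1, -1, -1, -1]}}

```text
t: 13.77
tcp_pos: [0.498, 0.0991, 0.2861]
orientation: [[0.932, 0.362, -0.0], [0.362, -0.932, -0.0], [-0.0, -0.0, -1.0]]
force: [-0.6, -0.7, 2.3]
width: 0.0002
gripper_force: 0.8
```

Emit:
{"fn": "jog_arm", "kwargs": {"offset": [[0, 0, 0.1], [0, 0, 0.1], [0, 0, 0], [0, 0, 0]], "angular": [[0, 0, 0], [0, 0, 0], [0, 0, 0], [0, 0, 0]], "hand": [-1, -1, -1, -1]}}

```text
t: 14.1
tcp_pos: [0.4979, 0.0991, 0.2841]
orientation: [[0.932, 0.362, -0.0], [0.362, -0.932, -0.0], [-0.0, -0.0, -1.0]]
force: [0.0, -1.3, 3.5]
width: 0.0001
gripper_force: 1.1
```

Emit:
{"fn": "jog_arm", "kwargs": {"offset": [[0, 0, -0.5], [0, 0, -1.5], [0, 0, -2.5], [0, 0, -3], [0, 0, -3], [0, 0, -3], [-0.5, 1.5, -1], [-1, 2.5, 0], [-1, 2.5, 0], [-1, 2.5, 0], [-1, 2.5, 0], [-1, 2.5, 0], [-1, 2.5, 0], [-1, 2.5, 0], [-1, 2.5, 0], [-1, 2.5, 0], [-1, 2.5, 0], [-0.5, 1, 0], [0, 0, 0], [0, 0, 0]], "angular": [[0, 0, 0], [0, 0, 0], [0, 0, 0], [0, 0, 0], [0, 0, 0], [0, 0, 0], [0, 0, 0], [0, 0, 0], [0, 0, 0], [0, 0, 0], [0, 0, 0], [0, 0, 0], [0, 0, 0], [0, 0, 0], [0, 0, 0], [0, 0, 0], [0, 0, 0], [0, 0, 0], [0, 0, 0], [0, 0, 0]], "hand": [-1, -1, -1, -1, -1, -1, -1, -1, -1, -1, -1, -1, -1, -1, -1, -1, -1, -1, -1, -1]}}

```text
t: 15.77
tcp_pos: [0.495, -0.1967, 0.4292]
orientation: [[0.932, 0.362, -0.0], [0.362, -0.932, 0.001], [0.0, -0.001, -1.0]]
force: [0.4, 0.7, 0.6]
width: 0.0006
gripper_force: 0.0
```

Run:
```python
from h import *
S0=np.load('scene.npz')
T0=dict(np.load('top.npz'));c=cap('top');S=cap('scene')
for k,(u,v) in dict(short=(220,306),tall=(296,293),middle=(392,271)).items():
    f=lambda q:np.median([world(q,a,b,q['depth'][b,a])[2] for a in range(u-2,u+3) for b in range(v-2,v+3)])
    print(k,f(T0),f(c))
s=robot.state();print(s['t'],s['tcp_pos'])
cv2.imwrite('pics/s5.png',np.hstack([cv2.resize(q['image'][a:a+150,b:b+200,::-1],None,fx=2,fy=2,interpolation=cv2.INTER_CUBIC) for q,a,b in((S,180,215),(c,220,205))]))
```

```text
short 0.05563729025523816 0.05609250750748306
tall 0.11427325674993158 0.10635876318040963
middle 0.3166797334505819 0.0808370107778857
15.8667 [ 0.49530125 -0.19524481  0.42936814]
```

View pics/s5.png

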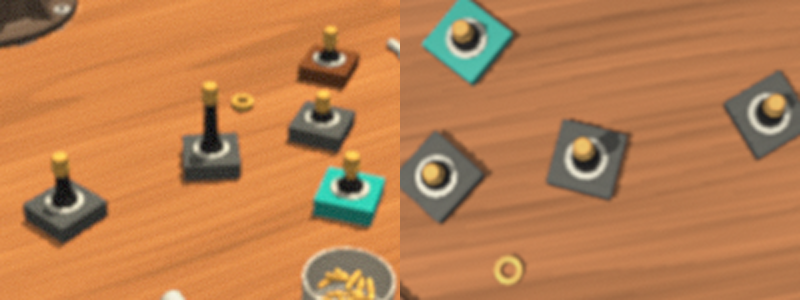

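In the scene half, the three caps at (322,100), (60,165) and (210,92) have been pressed down. Their measured heights are 56, 81 and 106 mm, so each has sunk about 9 mm. The blocks haven't moved and the arm is clear, so I'll hand it in.

```bash
python3 -c "
from station import robot
print(robot.finish_job())"
```

```text
the job is handed in; nothing more can be done
None
```

I tapped down all three caps in order (short, middle, tall), each sunk about 9 mm of its 12 mm travel, with force readings of 3.5 N or less and the blocks and other items in view left in place; I handed the job in at about 16 s.

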